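Slide the saucepan onto the large burner and hold its dial at ignition

ROBOT

A 6-joint arm with a two-finger parallel gripper is mounted at the origin on a cart in front of the work surface, level with it; the furniture and walls round the work are solid. World frame = base frame: x ahead of the robot, y to its left, z up, the work surface at z = 0. Lengths are in m, angles in degrees, forces in N, time in s.
With the tool pointing down it reaches from about 0.35 to 0.875 m from the base axis. Payload 4.2 kg.
Tool frame: the origin (TCP) lies midway between the tips of the shut fingers; the grasp point (between the pads) lies 19 mm behind it (r.pinch_z is the distance from the TCP to the grasp point, in m); z points along the fingers, y is the line along which they close (so a half turn about z gives the same grasp; the last joint's range is limited). The gripper opens to 87 mm and grips with 3 to 60 N. Pads are 19 mm wide; open, the fingers measure 117 mm over their backs; the gripper's body (75 mm by 190 mm) begins 51 mm behind the grasp point.
Start: joints at [83.629, 22.042, 0.453, 0, -68.411, -14.817], TCP at [0.226, 0.583, 0.223] pointing down, gripper open.
Joint ranges: [-179.83, 179.83], [-69.29, 118.12], [-61.27, 80.66], [-181.25, 117.63], [-171.15, -9.14], [-177.46, 177.46]. Speed limits (degrees/s): [159.86, 159.86, 180, 180, 180, 180].

INTERFACE

Orientations are given as a 3x3 rotation matrix whose columns are the frame's x, y, z axes.
In Python, from station import r, imaging, models gives the robot as it stands. The module is installed in compiled form; this text tells all that it offers.
- The arm moves only by the tool apply_moves, never from a script. Its argument "moves" is a list of rows, each a list of 2 entries, a list of its own where there are three numbers: the shift along the tool's x, y, z in m, then the turn about the tool's z in degrees. A call has 1 to 5 rows; each row shifts and turns the commanded pose from where the row before left it, along the tool's axes as they then stand; what a row does not reach is not made up. A row lasts 1/12 s, in which the tool goes at most 41.7 mm and 7.16 degrees, less where a joint would pass 70% of its speed; a pose out of reach is approached as far as the arm can. A call is refused whole if a number of a shift passes 0.0417 or a number of a turn 7.16, either way. A call with a gripper value outside its range is refused whole. "hand" is the finger opening in m, from 0 to 0.087, set as the call begins (left out, the last holds). The fingers move at their own pace and stop on an object; the grip force is fixed at half the most. Time passes only in rows, so rows that do not move let the fingers close. It gives the time, the measured TCP pose, the force, the opening and the grip force at its end, in the units of the state.
- r.sense(): the state, without advancing time (a new reading comes with each control period).
- imaging.capture(name): name is "side" or "top" or "wrist"; returns a dict with "frame" (400x640x3 uint8, blue, green, red), "intrinsics" (3x3 intrinsics, pixels), "eye" and "orientation" of the camera in the world. Camera axes: x right, y down, z forward; pixel columns grow to the right and rows downward; lengths in m; the calibration is good to about 2 mm. A picture is of the moment at which its call begins. There is no depth.
- r.finish_job(): hands the job in; it is judged then, once.
Trained networks look in a picture, given as the dict that the camera call returned (one of the last four; its "shot" number tells which), for a name from the list of things; names that differ only in an ending like _2 or _b are one class to them, and where a whole thing is asked for, a point or a joint stands for the part that bears it (a point fixed in the world has none). Each returns a list of dicts, best first, with "confidence" (0 to 1); they miss things now and then, are a little off and sometimes report something else, mostly with a low value. They report only what shows in the picture. A call takes as long as a camera call.
- models.cut_out(picture, target): "region" (400x640 bool, what is visible of it) and "extent" ([left, top, width, height] as shares, 0 to 1, of the picture: columns of its width, rows of its height, round what is visible of it).
- models.place_of(picture, target): "at" ([column, row] as shares, 0 to 1, of the picture: columns of its width, rows of its height: a listed point, or the origin of a listed thing).
The state is a dict: "time_s": time; "joints": joint angles; "joint_velocities": joint speeds; "effort": joint torques, N m; "tcp_pos": TCP position; "ee_rot": TCP orientation; "wrist_force": force on the tool from outside, world axes, zero at the start; "moment": the same for the moment, N m; "gripper_width": opening from 0.0 (shut) to 1.0 (fully open); "gripper_force": force on a finger pad.
Only numpy, scipy, OpenCV 4.12 (cv2) and the standard library are available. Lean on these libraries where they do the work, as an engineer would, in place of code of your own. Each camera call takes 0.05 s, during which the arm holds its last target. There are 200 camera calls.

TASK

Slide the saucepan along the grate from the small burner until it stands centred over the large burner, without ever lifting or tipping it, and let go of it. Then turn the large burner's dial anticlockwise past its two clicks (simmer, full) all the way to the spring-loaded ignition position at the end stop, and finish while still holding it there against the spring, as one must until the flame catches. Leave the small burner's dial off and do not disturb the things standing beside the hob.

Things in the scene. Friction and masses are not known exactly. Their poses are not given: they have to be found in the camera images.
- table_hob: steel table-top gas hob, fixed, 500 mm wide (y), x -150 to +136, panel 40 high. Origin: on the worktop under its middle; x to the back, y left, z up. Two long bars of its iron grate (along y, at x -20 and +70 mm, top 74 mm) carry pans; grate x -59..109, y -235..235. Burners at x 25, y +120 and -120 (which is the large one changes), each with its dial 125 mm in front of it and 55 to the right
- large_burner_top (a point): point over the centre of the large burner (aluminium ring 88 mm across, dark cap 78 mm), at the height of the grate's top; it is free at the start. The pan's origin belongs here
- small_burner_top (a point): the same over the small burner (ring 54 mm across), where the saucepan starts, up to 12 mm off centre
- saucepan: steel saucepan, 140 mm across (145 at the rim), 81 high, about 0.75 kg, loose. Origin: centre of its underside, 74 mm above the worktop when on the grate; z up. Its level handle points along its own -x, towards the robot and a little to its left: a black bar 19 mm wide, 15 high, from 98 to 222 mm from the pan's centre, mid height 60 mm above the underside
- pan_handle (a point): point in the handle, 155 mm from the pan's centre, at mid height: a good place to grip it from above
- dial_large (a joint): angle of the large burner's dial, rad: 0 off, grows anticlockwise seen from above; clicks (it rests there) at about 0.45 simmer and 0.92 full, each left with some 0.08 N m; from there to the hard stop at 1.20 (ignition) a spring of up to about 0.14 N m drives it back to full when let go
- dial_large_top (a point): centre of the top of the large burner's dial, on its vertical axis, 75 mm above the worktop. Black straight grip bar, 46 mm long, 14 wide, 24 high, on a round skirt 53 mm across whose top is 24 mm below this point. The point's x axis lies along the bar towards the white pointer line; at off it points to the hob's +x
- dial_small (a joint): angle of the small burner's dial, the same kind; it stays at 0 (off)
- dial_small_top (a point): centre of the top of the small burner's dial, the same kind
- salt: salt shaker, 44 x 44 x 90 mm, standing to the right of the hob; origin at the centre of its underside; not to be disturbed
- pepper: pepper shaker, 44 x 44 x 90 mm, to the right of the hob; origin at the centre of its underside; not to be disturbed
- spice1: spice jar, 46 x 46 x 106 mm, to the right of the hob; origin at the centre of its underside; not to be disturbed
- mug_c: small spotted mug, 63 x 90 x 55 mm, to the left of the hob; origin at its underside; not to be disturbed
- egg_timer: round kitchen timer, 62 x 62 x 60 mm, to the left of the hob; origin at the centre of its underside; not to be disturbed

How it is judged:
By the outcome, as a careful person would: the job done as asked, in the order asked, and still so for the second after the job is handed in, while the arm keeps its last pose, push and grip.
It also fails if it takes over 45 s, if anything falls off the work surface, if the arm or the gripper's body presses on something with over 40 N, if the wrist force passes 120 N, or if a joint passes its speed limit or range.

## Working session

There is one attempt and no reset: what is moved stays moved. The work goes in short steps, Python scripts to look and compute and a tool call to move; the robot and the scene stay as the last step left them, time stands still between calls to the robot, and variables do not carry over. Pictures are saved under pics/ and viewed, at most 10 in all, crops included, and the job is handed in when it is done.

Besides the shell and the picture viewer there is one more tool, called after "Call:" by a JSON object that holds its "fn" and its "kwargs". apply_moves: Moves the arm, as the interface text tells. Its arguments: {"type":"object","properties":{"moves":{"type":"array"},"hand":{"type":"number"}},"required":["moves"]}

```bash
mkdir -p pics; cat > h.py <<'E'
import numpy as np, cv2
from station import r, imaging, models
def ray(p,at):
    K=np.array(p["intrinsics"]);R=np.array(p["orientation"])
    d=R@np.linalg.inv(K)@np.array([at[0]*640,at[1]*400,1.])
    return np.array(p["eye"]),d
def onz(p,at,z):
    e,d=ray(p,at); return e+d*(z-e[2])/d[2]
def tri(obs):
    A=np.zeros((3,3));b=np.zeros(3)
    for p,at in obs:
        e,d=ray(p,at);d=d/np.linalg.norm(d);M=np.eye(3)-np.outer(d,d);A+=M;b+=M@e
    return np.linalg.solve(A,b)
E
python3 - <<'E'
from h import *
np.set_printoptions(precision=4,suppress=True)
P={n:imaging.capture(n) for n in("side","top")}
Z=dict(table_hob=0,large_burner_top=.074,small_burner_top=.074,saucepan=.074,pan_handle=.134,dial_large_top=.075,dial_small_top=.075,salt=0,pepper=0,spice1=0,mug_c=0,egg_timer=0)
for n,z in Z.items():
    obs=[]
    for c,p in P.items():
        for o in models.place_of(p,n)[:2]:
            print(n,c,round(o["confidence"],2),np.round(np.array(o["at"])*[640,400],1),onz(p,o["at"],z))
        l=models.place_of(p,n)
        if l: obs.append((p,l[0]["at"]))
    if len(obs)==2: print("   tri",tri(obs))
cv2.imwrite("pics/a.png",cv2.resize(np.vstack([p["frame"] for p in P.values()]),(480,600)))
for p in P: cv2.imwrite(f"pics/{p}.png",P[p]["frame"])
s=r.sense();print(s["tcp_pos"],s["ee_rot"],s["wrist_force"],s["time_s"],r.pinch_z)
E
```

```text
table_hob side 0.83 [311.9 223.9] [0.5684 0.0541 0.    ]
table_hob top 0.68 [313.9 198.7] [0.5772 0.0633 0.    ]
   tri [ 0.5761  0.0644 -0.0095]
large_burner_top side 0.58 [300.8 189.2] [0.591  0.1822 0.074 ]
large_burner_top side 0.5 [311.2 224.9] [ 0.5182 -0.0362  0.074 ]
large_burner_top top 0.68 [271.2 189.1] [0.5996 0.1826 0.074 ]
   tri [0.5964 0.1845 0.0713]
small_burner_top side 0.98 [331.2 223.7] [ 0.5802 -0.0641  0.074 ]
saucepan side 0.59 [331.6 218.3] [ 0.597  -0.0383  0.074 ]
saucepan side 0.42 [334.1 223.3] [ 0.5898 -0.067   0.074 ]
saucepan top 0.77 [353.4 190.9] [ 0.5943 -0.0506  0.074 ]
   tri [ 0.5921 -0.0494  0.0831]
pan_handle side 0.9 [291.6 197.9] [0.496  0.0623 0.134 ]
pan_handle top 0.85 [309.8 223.5] [0.5013 0.0702 0.134 ]
pan_handle top 0.36 [424.6 232.6] [ 0.4771 -0.2377  0.134 ]
   tri [0.5007 0.0707 0.1276]
dial_large_top side 0.61 [307.3 239.8] [ 0.4695 -0.1004  0.075 ]
dial_large_top side 0.59 [281.1 206.9] [0.4746 0.1102 0.075 ]
dial_large_top top 0.61 [287.4 233.9] [0.4728 0.1357 0.075 ]
   tri [ 0.5205  0.1235 -0.1036]
dial_small_top side 0.58 [308.
[... 400 characters left out ...]
de 0.71 [311.1 238.7] [ 0.525  -0.0203  0.    ]
pepper top 0.46 [421.2 202.7] [ 0.5652 -0.2546  0.    ]
   tri [ 0.5717 -0.2582  0.0016]
spice1 side 0.75 [383.4 258.4] [ 0.6834 -0.2285  0.    ]
spice1 top 0.54 [373.1 232.1] [ 0.4781 -0.1122  0.    ]
   tri [ 0.5693 -0.1826  0.0244]
mug_c side 0.5 [283.  176.2] [0.6237 0.4225 0.    ]
mug_c top 0.7 [197.5 183.3] [0.6237 0.4137 0.    ]
   tri [0.6215 0.4129 0.0056]
egg_timer side 0.56 [264.  186.1] [0.5187 0.3878 0.    ]
egg_timer top 0.79 [208.1 220.5] [0.5119 0.3799 0.    ]
   tri [0.5132 0.3775 0.0072]
[0.2259 0.5827 0.2225] [[ 0.9324 -0.3614  0.    ]
 [-0.3614 -0.9324 -0.    ]
 [ 0.     -0.     -1.    ]] [-0.4593 -0.0591 -0.337 ] 2.5 0.0187
```

View pics/top.png

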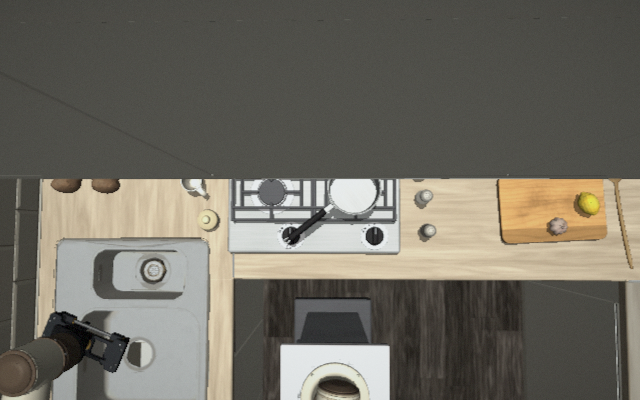

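View pics/side.png

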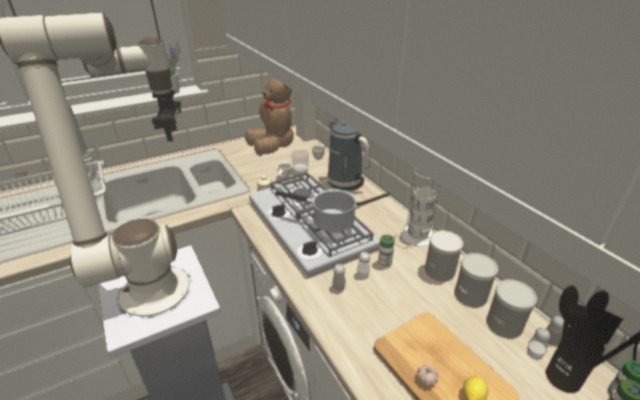

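The top view shows the large burner at about (271,190), the pan on the right burner at about (353,191), and the handle running to about (290,240). The shakers are on the right, with the mug and timer on the left. The side view agrees, so I'm moving over the handle.

Call:
{"fn": "apply_moves", "kwargs": {"moves": [[[0.031, 0.0265, 0], 0], [[0.031, 0.0265, 0], 0], [[0.031, 0.0265, 0], 0], [[0.031, 0.0265, 0], 0], [[0.031, 0.0265, 0], 0]], "hand": 0.06}}

```text
time_s: 2.92
tcp_pos: [0.323, 0.4015, 0.2227]
ee_rot: [[0.933, -0.361, 0.0], [-0.361, -0.933, 0.0], [0.0, -0.0, -1.0]]
wrist_force: [0.7, -0.6, -0.2]
gripper_width: 0.729
gripper_force: 0.0
```

Call:
{"fn": "apply_moves", "kwargs": {"moves": [[[0.031, 0.0265, 0], 0], [[0.031, 0.0265, 0], 0], [[0.031, 0.0265, 0], 0], [[0.031, 0.0265, 0], 0], [[0.031, 0.0265, 0], 0]]}}

```text
time_s: 3.33
tcp_pos: [0.4197, 0.2218, 0.223]
ee_rot: [[0.933, -0.361, 0.001], [-0.361, -0.933, 0.001], [0.001, -0.001, -1.0]]
wrist_force: [1.0, 0.0, 0.1]
gripper_width: 0.692
gripper_force: 0.0
```

Call:
{"fn": "apply_moves", "kwargs": {"moves": [[[0.031, 0.0265, 0], 0], [[0.031, 0.0265, 0], 0], [[0.02, 0.02, 0], 0], [[0, 0, 0], 0]]}}

```text
time_s: 3.67
tcp_pos: [0.4704, 0.1221, 0.2226]
ee_rot: [[0.93, -0.367, 0.0], [-0.367, -0.93, -0.001], [0.0, 0.001, -1.0]]
wrist_force: [0.4, 0.0, 0.2]
gripper_width: 0.69
gripper_force: 0.0
```

Call:
{"fn": "apply_moves", "kwargs": {"moves": [[[0, 0, 0], 6], [[0, 0, 0], 6], [[0, 0, 0], 6], [[0, 0, 0], 6], [[0, 0, 0], 6]]}}

```text
time_s: 4.08
tcp_pos: [0.4691, 0.1261, 0.2227]
ee_rot: [[0.623, -0.782, 0.0], [-0.782, -0.623, 0.0], [-0.0, -0.0, -1.0]]
wrist_force: [-0.8, 0.7, 0.4]
gripper_width: 0.689
gripper_force: 0.0
```

```bash
cat > look.py <<'E'
from h import *
import sys
np.set_printoptions(precision=4,suppress=True)
P={n:imaging.capture(n) for n in("side","top","wrist")}
Z=dict(large_burner_top=.074,saucepan=.074,pan_handle=.134,dial_large_top=.075,dial_small_top=.075,table_hob=0)
for n,z in Z.items():
    for c,p in P.items():
        for o in models.place_of(p,n)[:2]:
            print(n,c,round(o["confidence"],2),np.round(np.array(o["at"])*[640,400],1),onz(p,o["at"],z))
for p in P: cv2.imwrite(f"pics/{p}{sys.argv[1]}.png",P[p]["frame"])
p=P["wrist"]
l=models.cut_out(P["top"],"table_hob")
if l:
    m=l[0]["region"]; ys,xs=np.nonzero(m)
    # front edge of hob (z .04): lowest mask row per column, line fit
    c=np.arange(np.percentile(xs,10),np.percentile(xs,90)).astype(int)
    b=np.array([np.nonzero(m[:,k])[0].max() if m[:,k].any() else np.nan for k in c]); ok=~np.isnan(b)
    W=np.array([onz(P["top"],[(k+.5)/640,(q+1)/400],.04) for k,q in zip(c[ok],b[ok])])
    f=np.polyfit(W[:,1],W[:,0],1); print("front edge x=a*y+b",f,"y range",[onz(P["top"],[v/640,245/400],.04)[1] for v in(xs.min(),xs.max()+1)])
s=r.sense();R=np.array(s["ee_rot"]);print(s["tcp_pos"],"toolx deg",np.degrees(np.arctan2(R[1,0],R[0,0])),s["wrist_force"],s["moment"],s["gripper_width"],s["time_s"])
E
python3 look.py 1
```

```text
large_burner_top side 0.71 [302.1 187.4] [0.6013 0.1913 0.074 ]
large_burner_top side 0.4 [306.6 239.8] [ 0.4681 -0.0982  0.074 ]
large_burner_top top 0.97 [270.5 193.4] [0.5874 0.1843 0.074 ]
large_burner_top wrist 0.65 [199.6 161.9] [0.5921 0.1835 0.074 ]
saucepan side 0.76 [331.8 218.9] [ 0.5958 -0.0416  0.074 ]
saucepan top 0.77 [353.3 189.2] [ 0.5992 -0.0503  0.074 ]
pan_handle side 0.65 [293.1 198.2] [0.4998 0.0581 0.134 ]
pan_handle wrist 0.97 [329.8 133.1] [0.5051 0.0721 0.134 ]
dial_large_top side 0.45 [277.  207.4] [0.4605 0.1146 0.075 ]
dial_large_top top 0.25 [422.  204.9] [ 0.5547 -0.2428  0.075 ]
dial_large_top wrist 0.88 [322.7 189.8] [0.4707 0.1246 0.075 ]
dial_small_top side 0.76 [310.1 240.6] [ 0.4752 -0.1083  0.075 ]
dial_small_top top 0.69 [372.6 236.4] [ 0.4661 -0.104   0.075 ]
table_hob side 0.86 [309.6 221.3] [0.5687 0.0721 0.    ]
table_hob side 0.62 [332.2 219.6] [0.6471 0.0395 0.    ]
table_hob top 0.75 [314.9 202.9] [0.5647 0.0604 0.    ]
table_hob wrist 0.65 [293.8  88.3] [0.5686 0.0602 0.    ]
front edge x=a*y+b [0.2994 0.4388] y range [np.float64(0.3110706913967412), np.float64(-0.1853382133475313)]
[0.4692 0.1259 0.2225] toolx deg -51.190196889128416 [ 0.5775 -0.4543  0.4018] [ 0.0626 -0.0088  0.0297] 0.685507266878827 5.1833
```

View pics/wrist1.png

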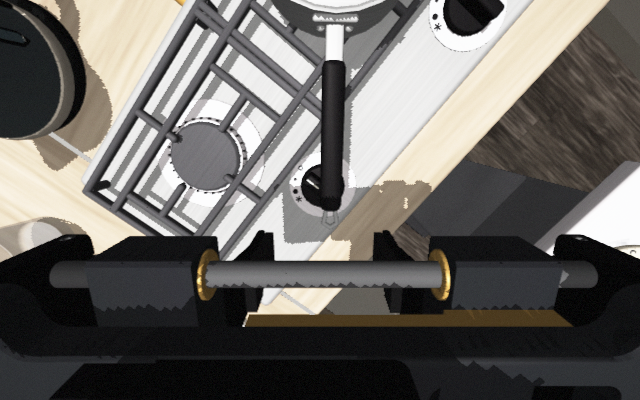

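The wrist view shows the handle running nearly vertical from (333,62) to (330,208). The large burner cap is at about (206,156), and the dial is partly hidden at about (322,185).

```bash
python3 - <<'E'
from h import *
np.set_printoptions(precision=4,suppress=True)
p=imaging.capture("wrist")
W=lambda u,v,z:onz(p,[u/640,v/400],z)[:2]
for z in(.134,.1415):
    a,b=W(333.5,65,z),W(330.5,200,z);d=b-a;print("handle",a,b,np.degrees(np.arctan2(-d[1],-d[0])),np.hypot(*d))
for z in(.05,.06,.07):print("burner",W(206,156,z))
f=p["frame"];g=cv2.cvtColor(f,cv2.COLOR_BGR2GRAY)
L=cv2.HoughLinesP(cv2.Canny(g[:225],60,150),1,np.pi/360,50,minLineLength=70,maxLineGap=6)
for l in L[:,0]:
    a,b=W(l[0],l[1],.06),W(l[2],l[3],.06);d=b-a;an=np.degrees(np.arctan2(d[1],d[0]))
    print(l,a,b,round(an%180,1),round(np.hypot(*d),3))
for t in("saucepan","large_burner_top"):
    for o in models.cut_out(p,t)[:1]: print(t,o["confidence"],o["extent"],np.argwhere(o["region"]).mean(0))
for o in models.cut_out(p,"pan_handle")[:1]: print(o["extent"])
E
```

```text
handle [0.536  0.0293] [0.468  0.1165] -52.02899928547951 0.11056652248357235
handle [0.5354 0.0305] [0.4694 0.1151] -52.028999285479514 0.10725171565061246
burner [0.5961 0.1816]
burner [0.5937 0.1782]
burner [0.5913 0.1748]
[401 224 582  30] [0.3704 0.1013] [ 0.3697 -0.1619] 89.8 0.263
[339 224 533   1] [0.4276 0.1473] [ 0.4272 -0.1479] 89.9 0.295
[ 86 196 204   0] [0.6766 0.3037] [0.677  0.0519] 90.1 0.252
[344 102 423   1] [0.5107 0.0386] [ 0.5106 -0.0809] 89.9 0.119
[345  87 412   0] [0.5194 0.0266] [ 0.5195 -0.0748] 90.0 0.101
[ 81 191 195   1] [0.6838 0.3019] [0.6833 0.0581] 89.9 0.244
[211 223 321  75] [0.5463 0.2412] [0.5462 0.0333] 90.0 0.208
[102 207 211  32] [0.656  0.3041] [0.6565 0.071 ] 90.1 0.233
[367 187 530   0] [0.4312 0.0927] [ 0.4302 -0.1466] 89.7 0.239
[114 214 248   3] [0.6411 0.3031] [0.6422 0.0272] 90.2 0.276
[108 211 218  37] [0.6483 0.3042] [0.6486 0.0704] 90.1 0.234
[247 160 325  52] [0.5557 0.1533] [0.5565 0.0139] 90.4 0.139
[100 180 210   0] [0.6728 0.2766] [0.6724 0.0482] 89.9 0.228
[116 216 210  71] [0.6381 0.3038] [0.6377 0.102 ] 89.9 0.202
[ 97 203 2
[... 929 characters left out ...]
6734 0.1773] [0.6737 0.0624] 90.1 0.115
[370 189 533   2] [0.427  0.0923] [ 0.4266 -0.1473] 89.9 0.24
[193   3 321 110] [0.6839 0.0608] [0.5246 0.0602] 0.2 0.159
[250 224 318 137] [0.5097 0.2133] [0.5096 0.0842] 90.0 0.129
[349 178 350 108] [0.454  0.0976] [0.5019 0.0393] 129.4 0.075
[250   5 321  68] [0.6397 0.0274] [0.5504 0.0281] 179.5 0.089
[205  17 295  91] [0.6683 0.0636] [0.5577 0.0624] 0.6 0.111
[170 112 223  29] [0.649  0.1628] [0.6486 0.0613] 89.8 0.101
[251 181 304 111] [0.5385 0.1701] [0.5381 0.0723] 89.8 0.098
saucepan 0.98 [0.4272, 0.0008, 0.1973, 0.569] [ 75.6596 333.2619]
large_burner_top 0.87 [0.2483, 0.2548, 0.3052, 0.287] [160.3649 233.5105]
[0.4239, 0.0043, 0.197, 0.5683]
```

Call:
{"fn": "apply_moves", "kwargs": {"moves": [[[0.031, 0.004, 0], 0.8], [[0.031, 0.004, 0], 0], [[0, 0, 0.035], 0], [[0, 0, 0.035], 0], [[0, 0, 0], 0]]}}

```text
time_s: 5.8
tcp_pos: [0.4969, 0.0703, 0.1464]
ee_rot: [[0.613, -0.79, -0.013], [-0.79, -0.613, -0.004], [-0.005, 0.013, -1.0]]
wrist_force: [-1.0, -0.3, -0.8]
gripper_width: 0.692
gripper_force: 0.0
```

```bash
python3 look.py 2
```

```text
large_burner_top side 0.8 [300.5 186.1] [0.6003 0.203  0.074 ]
large_burner_top top 0.78 [270.7 192.5] [0.5899 0.1838 0.074 ]
large_burner_top top 0.33 [373.  236.1] [ 0.467  -0.1051  0.074 ]
large_burner_top wrist 0.81 [163.7 242.7] [0.5944 0.1829 0.074 ]
saucepan side 0.87 [333.2 218.3] [ 0.6018 -0.041   0.074 ]
saucepan top 0.97 [354.2 192.4] [ 0.5901 -0.0528  0.074 ]
saucepan wrist 0.83 [323.3   0.8] [ 0.5981 -0.0527  0.074 ]
saucepan wrist 0.26 [508.5  47.1] [ 0.4704 -0.1144  0.074 ]
pan_handle side 0.85 [292.5 194.8] [0.5074 0.0784 0.134 ]
pan_handle wrist 0.74 [320.6 232.8] [0.5042 0.0705 0.134 ]
dial_large_top side 0.61 [280.3 206.4] [0.4735 0.1143 0.075 ]
dial_small_top top 0.65 [375.  234.7] [ 0.4709 -0.1106  0.075 ]
dial_small_top wrist 0.58 [508.6  43.5] [ 0.4725 -0.1156  0.075 ]
table_hob side 0.86 [313.3 224.2] [0.572  0.0498 0.    ]
table_hob top 0.62 [314.  199.8] [0.5739 0.0631 0.    ]
table_hob wrist 0.59 [277.1 143. ] [0.5715 0.0606 0.    ]
front edge x=a*y+b [0.2236 0.4501] y range [np.float64(0.3139855491736521), np.float64(-0.1853382133475313)]
[0.5015 0.0724 0.1525] toolx deg -51.98812193405937 [-1.2616 -0.1472 -0.5679] [ 0.0731  0.0348 -0.0348] 0.6903240376226437 6.9
```

View pics/wrist2.png

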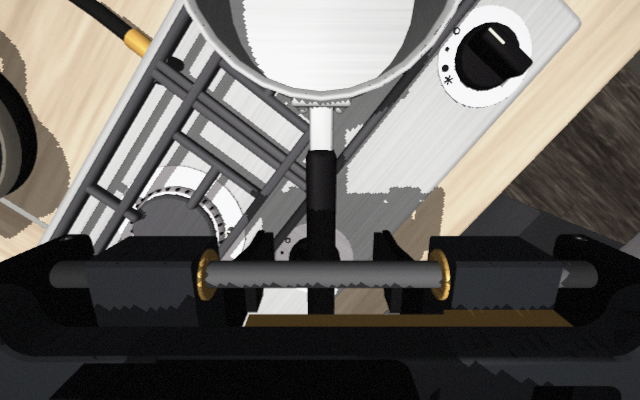

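Call:
{"fn": "apply_moves", "kwargs": {"moves": [[[0, 0, 0.02], 0], [[0, 0, 0.0175], 0], [[0, 0, 0], 0], [[0, 0, 0], 0]]}}

```text
time_s: 7.23
tcp_pos: [0.5011, 0.0721, 0.1146]
ee_rot: [[0.616, -0.788, -0.002], [-0.788, -0.616, -0.001], [-0.0, 0.002, -1.0]]
wrist_force: [0.7, 0.2, 0.7]
gripper_width: 0.688
gripper_force: 0.0
```

Call:
{"fn": "apply_moves", "kwargs": {"moves": [[[0, 0, 0], 0], [[0, 0, 0], 0], [[0, 0, 0], 0], [[0, 0, 0], 0], [[0, 0, 0], 0]], "hand": 0.0}}

```text
time_s: 7.65
tcp_pos: [0.5017, 0.0725, 0.1156]
ee_rot: [[0.616, -0.788, 0.001], [-0.788, -0.616, 0.0], [0.0, -0.001, -1.0]]
wrist_force: [0.8, -0.3, -0.3]
gripper_width: 0.4
gripper_force: 0.0
```

```bash
python3 -c "
from h import *
s=r.sense();print({k:s[k] for k in('time_s','tcp_pos','ee_rot','wrist_force','moment','gripper_width','gripper_force')})"
```

```text
{'time_s': 7.65, 'tcp_pos': array([0.50171979, 0.07245954, 0.11559131]), 'ee_rot': array([[ 6.15880909e-01, -7.87838637e-01,  9.94235937e-04],
       [-7.87839212e-01, -6.15880837e-01,  4.13572908e-04],
       [ 2.86502145e-04, -1.03800972e-03, -9.99999420e-01]]), 'wrist_force': array([ 0.79974708, -0.32607868, -0.34592846]), 'moment': array([ 0.05063143, -0.0193532 ,  0.08777243]), 'gripper_width': 0.4003359764521305, 'gripper_force': 0.0}
```

Call:
{"fn": "apply_moves", "kwargs": {"moves": [[[0, 0, 0], 0], [[0, 0, 0], 0], [[0, 0, 0], 0], [[0, 0, 0], 0], [[0, 0, 0], 0]]}}

```text
time_s: 8.07
tcp_pos: [0.5017, 0.0725, 0.1152]
ee_rot: [[0.616, -0.788, 0.001], [-0.788, -0.616, 0.0], [0.0, -0.001, -1.0]]
wrist_force: [0.1, 1.1, 1.1]
gripper_width: 0.213
gripper_force: 30.0
```

Call:
{"fn": "apply_moves", "kwargs": {"moves": [[[0, 0, 0], 0], [[0, 0, 0], 0]]}}

```text
time_s: 8.23
tcp_pos: [0.5017, 0.0725, 0.1152]
ee_rot: [[0.616, -0.788, 0.001], [-0.788, -0.616, 0.0], [0.0, -0.001, -1.0]]
wrist_force: [0.3, 0.8, 0.9]
gripper_width: 0.216
gripper_force: 30.0
```

Call:
{"fn": "apply_moves", "kwargs": {"moves": [[[-0.004, -0.003, 0], 0], [[-0.008, -0.006, 0], 0], [[-0.0093, -0.007, 0], 0], [[-0.0093, -0.007, 0], 0], [[-0.0093, -0.007, 0], 0]]}}

```text
time_s: 8.65
tcp_pos: [0.499, 0.1208, 0.1145]
ee_rot: [[0.613, -0.79, -0.004], [-0.79, -0.613, -0.003], [0.0, 0.005, -1.0]]
wrist_force: [-0.0, -6.7, 0.9]
gripper_width: 0.212
gripper_force: 30.2
```

Call:
{"fn": "apply_moves", "kwargs": {"moves": [[[-0.0093, -0.007, 0], 0], [[-0.0093, -0.007, 0], 0], [[-0.0093, -0.007, 0], 0], [[-0.0093, -0.007, 0], 0], [[-0.0093, -0.007, 0], 0]]}}

```text
time_s: 9.07
tcp_pos: [0.4978, 0.1788, 0.1144]
ee_rot: [[0.614, -0.79, -0.004], [-0.79, -0.614, -0.004], [0.001, 0.006, -1.0]]
wrist_force: [-0.0, -5.9, 1.6]
gripper_width: 0.218
gripper_force: 30.3
```

Call:
{"fn": "apply_moves", "kwargs": {"moves": [[[-0.0093, -0.007, 0], 0], [[-0.0093, -0.007, 0], 0], [[-0.0093, -0.007, 0], 0], [[-0.0093, -0.007, 0], 0], [[-0.0093, -0.007, 0], 0]]}}

```text
time_s: 9.48
tcp_pos: [0.4968, 0.2366, 0.1143]
ee_rot: [[0.613, -0.79, -0.005], [-0.79, -0.613, -0.005], [0.001, 0.007, -1.0]]
wrist_force: [0.0, -5.8, 1.0]
gripper_width: 0.216
gripper_force: 30.3
```

Call:
{"fn": "apply_moves", "kwargs": {"moves": [[[-0.0093, -0.007, 0], 0], [[-0.0093, -0.007, 0], 0], [[-0.0093, -0.007, 0], 0], [[-0.005, -0.004, 0], 0], [[0, 0, 0], 0]]}}

```text
time_s: 9.9
tcp_pos: [0.4966, 0.2796, 0.1145]
ee_rot: [[0.615, -0.788, -0.003], [-0.788, -0.615, -0.003], [0.0, 0.004, -1.0]]
wrist_force: [-2.4, -2.3, 3.9]
gripper_width: 0.213
gripper_force: 30.3
```

```bash
python3 look.py 3
```

```text
large_burner_top side 0.67 [300.2 188.1] [0.5926 0.1902 0.074 ]
saucepan side 0.92 [300.8 191.8] [0.5825 0.1657 0.074 ]
saucepan top 0.7 [278.9 192.6] [0.5897 0.1605 0.074 ]
pan_handle side 0.87 [267.  171.6] [0.4948 0.2731 0.134 ]
pan_handle top 0.66 [232.7 226.6] [0.4926 0.2795 0.134 ]
pan_handle top 0.46 [354.4 193. ] [ 0.5837 -0.0502  0.134 ]
pan_handle wrist 0.57 [324.  257.5] [0.4983 0.2763 0.134 ]
dial_large_top side 0.63 [277.  206.4] [0.4631 0.1203 0.075 ]
dial_large_top top 0.73 [287.9 231.9] [0.4784 0.1344 0.075 ]
dial_large_top top 0.54 [281.5 192.2] [0.5908 0.1531 0.075 ]
dial_large_top wrist 0.83 [503.3  73.6] [0.4688 0.1264 0.075 ]
dial_small_top side 0.46 [308.1 239.4] [ 0.4726 -0.0998  0.075 ]
dial_small_top top 0.65 [420.7 202.5] [ 0.5614 -0.2392  0.075 ]
table_hob side 0.61 [310.4 221.7] [0.57   0.0685 0.    ]
front edge x=a*y+b [0.025  0.4184] y range [np.float64(0.3139855491736521), np.float64(-0.1853382133475313)]
[0.4967 0.2794 0.1149] toolx deg -52.061860466226655 [-4.4395 -1.9925  3.4407] [-0.5155  1.4209 -0.5056] 0.21930761641552485 11.0
```

View pics/wrist3.png

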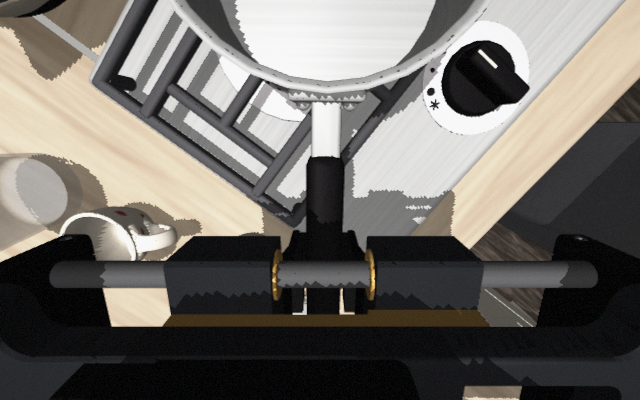

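```bash
cat > rim.py <<'E'
from h import *
from scipy.optimize import least_squares
np.set_printoptions(precision=4,suppress=True)
p=imaging.capture("wrist");s=r.sense()
o=models.cut_out(p,"saucepan")[0];m=o["region"]
pts=[]
for c in list(range(190,285,3))+list(range(370,465,3)):
    q=np.nonzero(m[:,c])[0]
    if len(q): pts.append(onz(p,[(c+.5)/640,(q.max()+1)/400],.155)[:2])
pts=np.array(pts)
f=lambda c:np.hypot(*(pts-c[:2]).T)-.0725
t=np.array(s["tcp_pos"])[:2]
S=least_squares(f,t+[.0958,-.1235],loss="soft_l1",f_scale=.001)
print("pan",S.x,"rms",np.sqrt((f(S.x)**2).mean()),"off tcp",S.x-t,np.hypot(*(S.x-t)),np.degrees(np.arctan2(*(S.x-t)[::-1])))
for n in("dial_large_top","dial_small_top"):
    for o in models.place_of(p,n)[:2]: print(n,o["confidence"],onz(p,o["at"],.075))
print(s["tcp_pos"])
E
python3 rim.py
```

```text
pan [0.591  0.1534] rms 0.0004348192610776265 off tcp [ 0.0943 -0.1259] 0.15730682510629967 -53.17197547058147
dial_large_top 0.94 [0.4685 0.1278 0.075 ]
dial_small_top 0.15 [0.4683 0.127  0.075 ]
[0.4967 0.2794 0.1149]
```

Call:
{"fn": "apply_moves", "kwargs": {"moves": [[[-0.004, -0.004, 0], 0], [[-0.006, -0.006, 0], 0], [[-0.006, -0.006, 0], 0], [[-0.0045, -0.0035, 0], 0], [[0, 0, 0], 0]]}}

```text
time_s: 11.62
tcp_pos: [0.5006, 0.3081, 0.1148]
ee_rot: [[0.616, -0.788, -0.0], [-0.788, -0.616, -0.001], [0.0, 0.001, -1.0]]
wrist_force: [-1.8, -3.2, 3.1]
gripper_width: 0.21
gripper_force: 30.2
```

```bash
python3 rim.py
```

```text
pan [0.5954 0.1823] rms 0.00047367195207077 off tcp [ 0.0947 -0.1257] 0.15742981189068384 -53.00530966074345
dial_large_top 0.88 [0.472  0.1279 0.075 ]
[0.5007 0.308  0.115 ]
```

Call:
{"fn": "apply_moves", "kwargs": {"moves": [[[0, 0, 0], 0], [[0, 0, 0], 0], [[0, 0, 0], 0], [[0, 0, 0], 0], [[0, 0, 0], 0]], "hand": 0.055}}

```text
time_s: 12.23
tcp_pos: [0.5008, 0.3087, 0.1151]
ee_rot: [[0.616, -0.787, 0.001], [-0.787, -0.616, 0.001], [-0.0, -0.001, -1.0]]
wrist_force: [0.4, 0.8, -0.8]
gripper_width: 0.513
gripper_force: 0.0
```

Call:
{"fn": "apply_moves", "kwargs": {"moves": [[[0, 0, 0], 0], [[0, 0, 0], 0], [[0, 0, -0.01], 0], [[0, 0, -0.02], 0], [[0, 0, -0.03], 0]]}}

```text
time_s: 12.65
tcp_pos: [0.4993, 0.307, 0.1737]
ee_rot: [[0.616, -0.788, -0.004], [-0.788, -0.616, -0.004], [0.0, 0.006, -1.0]]
wrist_force: [1.0, 1.6, -0.1]
gripper_width: 0.628
gripper_force: 0.0
```

Call:
{"fn": "apply_moves", "kwargs": {"moves": [[[0, 0, -0.035], 0], [[0, 0, -0.03], 0], [[-0.02, 0, 0], 0], [[-0.03, 0, 0], 0], [[0, 0, 0], 0]], "hand": 0.0}}

```text
time_s: 13.07
tcp_pos: [0.4683, 0.3502, 0.2418]
ee_rot: [[0.618, -0.786, 0.001], [-0.786, -0.618, 0.003], [-0.002, -0.003, -1.0]]
wrist_force: [-0.0, -1.5, -1.2]
gripper_width: 0.337
gripper_force: 0.0
```

```bash
python3 look.py 4
```

```text
large_burner_top side 0.88 [303.2 188.9] [0.6    0.1793 0.074 ]
saucepan side 0.72 [298.4 189.9] [0.5806 0.1822 0.074 ]
saucepan side 0.64 [386.1 262.6] [ 0.6242 -0.3105  0.074 ]
saucepan top 0.96 [267.3 189.7] [0.5981 0.1935 0.074 ]
pan_handle side 0.75 [267.1 170.4] [0.4987 0.2816 0.134 ]
pan_handle wrist 0.55 [325.4 144.9] [0.5006 0.3046 0.134 ]
dial_large_top side 0.72 [278.2 207.8] [0.4632 0.1101 0.075 ]
dial_large_top top 0.51 [286.9 232.4] [0.477  0.1371 0.075 ]
dial_large_top top 0.47 [269.3 191.6] [0.5925 0.1877 0.075 ]
dial_large_top wrist 0.93 [461.3  15.8] [0.4695 0.1253 0.075 ]
dial_small_top side 0.44 [307.5 240.6] [ 0.4681 -0.1042  0.075 ]
dial_small_top top 0.49 [372.9 235.5] [ 0.4687 -0.1049  0.075 ]
dial_small_top wrist 0.62 [460.6  15.5] [0.4702 0.1256 0.075 ]
dial_small_top wrist 0.38 [285.2 172.5] [0.5145 0.3604 0.075 ]
table_hob side 0.91 [310.8 223. ] [0.5675 0.0608 0.    ]
table_hob top 0.58 [313.8 200.8] [0.5709 0.0637 0.    ]
front edge x=a*y+b [-0.0067  0.4174] y range [np.float64(0.3139855491736521), np.float64(-0.1853382133475313)]
[0.4698 0.3476 0.24  ] toolx deg -51.98345416847401 [ 0.2616  0.3069 -0.5976] [ 0.0637 -0.0454  0.0289] 0.00800640804706922 14.1667
```

View pics/wrist4.png

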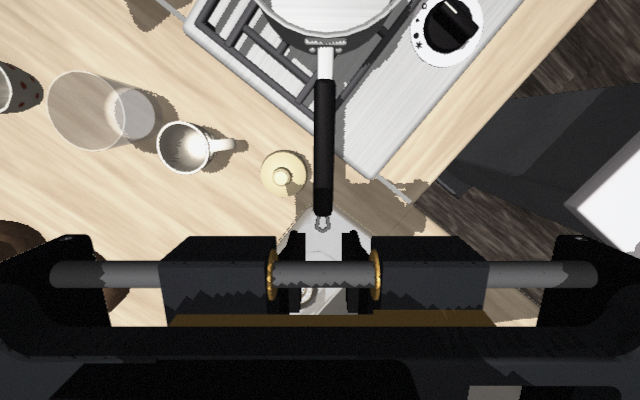

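The picture shows the pan standing on the grate, the handle free, and the mug and timer untouched. The dial is at (448,22), at off. I'm moving to the dial now.

Call:
{"fn": "apply_moves", "kwargs": {"moves": [[[0.0187, 0.0273, 0], 0], [[0.0187, 0.0273, 0], 0], [[0.0187, 0.0273, 0], 0], [[0.0187, 0.0273, 0], 0], [[0.0187, 0.0273, 0], 0]]}}

```text
time_s: 14.58
tcp_pos: [0.4191, 0.1884, 0.2401]
ee_rot: [[0.616, -0.788, 0.0], [-0.788, -0.616, 0.0], [0.0, -0.0, -1.0]]
wrist_force: [0.1, 0.2, -0.9]
gripper_width: 0.001
gripper_force: 0.0
```

Call:
{"fn": "apply_moves", "kwargs": {"moves": [[[0.0187, 0.0273, 0], 0], [[0.0187, 0.0273, 0], 0], [[0, 0, 0.02], -7], [[0, 0, 0.02], -7], [[0, 0, 0.02], -7]]}}

```text
time_s: 15.0
tcp_pos: [0.3999, 0.1263, 0.1802]
ee_rot: [[0.86, -0.51, 0.002], [-0.51, -0.86, 0.002], [0.001, -0.003, -1.0]]
wrist_force: [-0.3, 0.9, -0.7]
gripper_width: 0.008
gripper_force: 0.0
```

Call:
{"fn": "apply_moves", "kwargs": {"moves": [[[0, 0, 0.02], -7], [[0, 0, 0.02], -7], [[0, 0, 0], -7], [[0, 0, 0], -7], [[0, 0, 0], -3]]}}

```text
time_s: 15.42
tcp_pos: [0.3998, 0.1266, 0.1398]
ee_rot: [[1.0, 0.005, -0.0], [0.005, -1.0, -0.001], [-0.0, 0.001, -1.0]]
wrist_force: [-0.1, 0.7, 0.2]
gripper_width: 0.008
gripper_force: 0.0
```

```bash
python3 look.py 5; python3 - <<'E'
from h import *
p=imaging.capture("wrist")
for n in("dial_large_top",):
    for o in models.cut_out(p,n)[:1]: print(o["extent"],[onz(p,[o["extent"][0]+a*o["extent"][2],o["extent"][1]+b*o["extent"][3]],.051) for a,b in((0,.5),(1,.5),(.5,0),(.5,1))])
E
```

```text
large_burner_top side 0.8 [300.4 189.2] [0.5897 0.1829 0.074 ]
saucepan side 0.95 [299.7 188.6] [0.5894 0.1881 0.074 ]
saucepan side 0.74 [308.8 224.2] [ 0.5131 -0.0287  0.074 ]
saucepan top 0.59 [268.7 191.4] [0.5931 0.1897 0.074 ]
pan_handle side 0.65 [262.7 169.9] [0.4857 0.2934 0.134 ]
pan_handle top 0.58 [222.1 227. ] [0.4915 0.3084 0.134 ]
dial_large_top side 0.73 [277.1 209. ] [0.4567 0.1052 0.075 ]
dial_large_top top 0.75 [288.6 234.1] [0.4722 0.1324 0.075 ]
dial_large_top top 0.39 [209.7 221.1] [0.5087 0.3568 0.075 ]
dial_large_top wrist 0.81 [323.8 124.2] [0.4715 0.1256 0.075 ]
dial_small_top side 0.73 [307.3 240.1] [ 0.4688 -0.1016  0.075 ]
dial_small_top top 0.76 [376.3 235.4] [ 0.4689 -0.1144  0.075 ]
table_hob side 0.9 [310.9 224.4] [0.5639 0.0531 0.    ]
table_hob side 0.72 [299.5 190.2] [0.6344 0.2836 0.    ]
table_hob top 0.6 [312.5 201. ] [0.5703 0.0675 0.    ]
table_hob wrist 0.56 [394.1   9.7] [0.5718 0.0614 0.    ]
front edge x=a*y+b [0.0628 0.4289] y range [np.float64(0.3110706913967412), np.float64(-0.1853382133475313)]
[0.3998 0.1267 0.14  ] toolx deg 0.011846536624852027 [-0.2215 -0.0624  1.0756] [-0.0603 -0.0039  0.013 ] 0.004158019233445373 16.5167
[0.4589, 0.2335, 0.0934, 0.1632] [array([0.46972048, 0.15059124, 0.051     ]), array([0.46973074, 0.10064447, 0.051     ]), array([0.49535978, 0.12563351, 0.051     ]), array([0.44255751, 0.12560192, 0.051     ])]
```

View pics/wrist5.png

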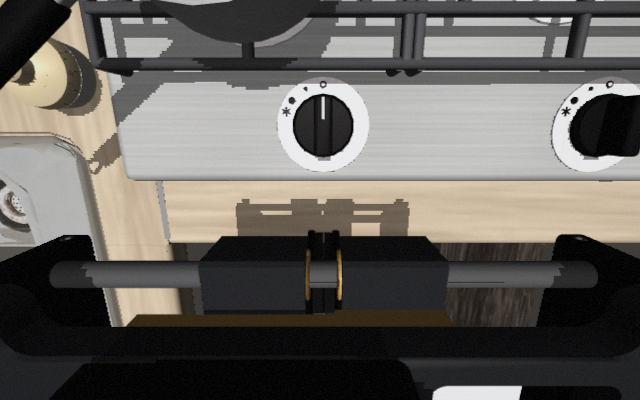

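The dial's top is at pixel (323,124), pointer at off. I'll push the rear end of the bar with shut fingers, because gripping it would swing the gripper body into the pan.

Call:
{"fn": "apply_moves", "kwargs": {"moves": [[[0.0226, -0.0126, 0], 0], [[0.0226, -0.0126, 0.02], 0], [[0, 0, 0.03], 0], [[0, 0, 0.033], 0], [[0, 0, 0], 0]]}}

```text
time_s: 17.03
tcp_pos: [0.442, 0.1498, 0.0521]
ee_rot: [[1.0, -0.001, -0.009], [-0.001, -1.0, -0.006], [-0.009, 0.006, -1.0]]
wrist_force: [0.3, -0.6, 0.3]
gripper_width: 0.006
gripper_force: 0.0
```

Call:
{"fn": "apply_moves", "kwargs": {"moves": [[[0, 0.003, 0], 0], [[-0.001, 0.003, 0], 0], [[-0.001, 0.003, 0], 0], [[0, 0, 0], 0]]}}

```text
time_s: 17.37
tcp_pos: [0.4439, 0.1432, 0.0589]
ee_rot: [[1.0, 0.0, 0.004], [0.0, -1.0, 0.003], [0.004, -0.003, -1.0]]
wrist_force: [-0.4, -0.2, -0.8]
gripper_width: 0.006
gripper_force: 0.3
```

```bash
cat > d.py <<'E'
from h import *
import sys
np.set_printoptions(precision=4,suppress=True)
s=r.sense();print(s["tcp_pos"],s["wrist_force"],s["moment"],s["time_s"])
for c in sys.argv[1:]:
    p=imaging.capture(c);o=models.cut_out(p,"dial_large_top")
    print(c,[(x["confidence"],np.round(x["extent"],3)) for x in o[:2]])
    f=p["frame"]
    if c=="wrist": cv2.imwrite("pics/wd.png",f)
    else:
        K=np.array(p["intrinsics"]);q=np.array(p["orientation"]).T@(np.array([.4705,.126,.075])-p["eye"]);u,v=(K@q/q[2])[:2].astype(int)
        cv2.imwrite(f"pics/d{c}.png",cv2.resize(f[v-30:v+30,u-40:u+40],None,fx=8,fy=8,interpolation=2))
E
python3 d.py
```

```text
[0.4439 0.1432 0.0589] [-0.3936 -0.1644 -0.7967] [ 0.1419 -0.0689 -0.0068] 17.3667
```

Call:
{"fn": "apply_moves", "kwargs": {"moves": [[[0, 0.003, 0], 0], [[0, 0, 0], 0]]}}

```text
time_s: 17.53
tcp_pos: [0.4437, 0.1412, 0.0588]
ee_rot: [[1.0, -0.0, 0.003], [-0.0, -1.0, 0.004], [0.003, -0.004, -1.0]]
wrist_force: [-3.5, 4.9, 3.7]
gripper_width: 0.004
gripper_force: 2.8
```

Call:
{"fn": "apply_moves", "kwargs": {"moves": [[[0, 0.003, 0], 0], [[0, 0, 0], 0]]}}

```text
time_s: 17.7
tcp_pos: [0.4431, 0.137, 0.0582]
ee_rot: [[1.0, 0.0, 0.001], [0.0, -1.0, 0.001], [0.001, -0.001, -1.0]]
wrist_force: [-0.2, -0.3, -0.2]
gripper_width: 0.005
gripper_force: 0.0
```

```bash
python3 d.py wrist
```

```text
[0.4431 0.137  0.0582] [-0.153  -0.2671 -0.1744] [-0.0944  0.0449 -0.0191] 17.7
wrist [(0.65, array([0.467, 0.394, 0.127, 0.192])), (0.22, array([0.   , 0.288, 0.066, 0.126]))]
```

View pics/wd.png

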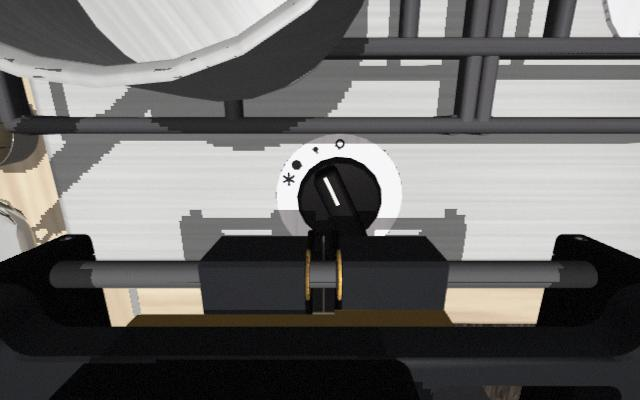

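The dial sits at about 25°, the simmer click, with the fingers on the rear end of the bar. The pan rim is well clear, so I'll keep pushing.

Call:
{"fn": "apply_moves", "kwargs": {"moves": [[[0.0005, 0.002, 0], 0], [[0.0005, 0.002, 0], 0], [[0.0007, 0.002, 0], 0], [[0.0008, 0.002, 0], 0], [[0, 0, 0], 0]]}}

```text
time_s: 18.22
tcp_pos: [0.4457, 0.1291, 0.0572]
ee_rot: [[1.0, -0.0, 0.0], [-0.0, -1.0, 0.001], [0.0, -0.001, -1.0]]
wrist_force: [-2.5, 4.0, 1.9]
gripper_width: 0.006
gripper_force: 2.1
```

Call:
{"fn": "apply_moves", "kwargs": {"moves": [[[0.0015, 0.002, 0], 0], [[0.0015, 0.002, 0], 0], [[0, 0, 0], 0]]}}

```text
time_s: 18.47
tcp_pos: [0.448, 0.1257, 0.0573]
ee_rot: [[1.0, -0.0, -0.001], [-0.0, -1.0, 0.001], [-0.001, -0.001, -1.0]]
wrist_force: [-6.6, 7.6, 4.4]
gripper_width: 0.004
gripper_force: 4.4
```

```bash
python3 d.py wrist
```

```text
[0.448  0.1257 0.0573] [-6.5715  7.5776  4.4458] [2.1785 1.851  0.0421] 18.4667
wrist [(0.79, array([0.433, 0.416, 0.132, 0.189]))]
```

View pics/wd.png

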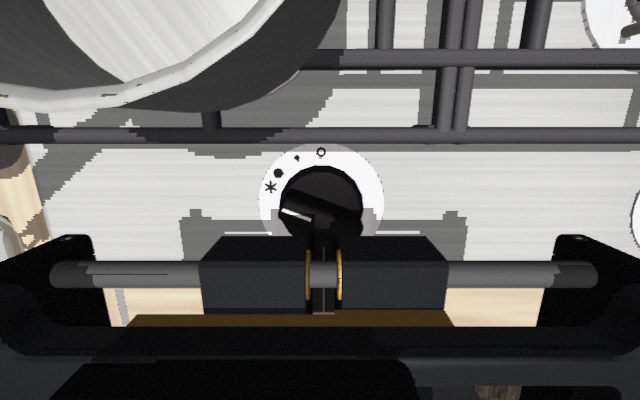

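The bar is now almost crosswise, near ignition, pressed with about 10 N. I'll push on gently until the force shows it is against the stop.

Call:
{"fn": "apply_moves", "kwargs": {"moves": [[[0.0012, 0.0006, 0], 0], [[0, 0, 0], 0], [[0, 0, 0], 0]]}}

```text
time_s: 18.82
tcp_pos: [0.4483, 0.1255, 0.0572]
ee_rot: [[1.0, -0.0, -0.002], [-0.0, -1.0, 0.002], [-0.002, -0.002, -1.0]]
wrist_force: [-10.3, 11.6, 6.1]
gripper_width: 0.005
gripper_force: 6.9
```

Call:
{"fn": "apply_moves", "kwargs": {"moves": [[[0.0012, 0.0006, 0], 0], [[0, 0, 0], 0], [[0, 0, 0], 0]]}}

```text
time_s: 19.07
tcp_pos: [0.4485, 0.1253, 0.0572]
ee_rot: [[1.0, -0.001, -0.004], [-0.001, -1.0, 0.002], [-0.004, -0.002, -1.0]]
wrist_force: [-14.5, 14.7, 9.7]
gripper_width: 0.004
gripper_force: 9.6
```

```bash
python3 - <<'E'
from h import *
np.set_printoptions(precision=4,suppress=True)
s=r.sense();print(s["tcp_pos"],s["wrist_force"],s["moment"],s["time_s"])
p=imaging.capture("wrist");f=p["frame"];cv2.imwrite("pics/we.png",f)
g=cv2.cvtColor(f,cv2.COLOR_BGR2GRAY)
K=np.array(p["intrinsics"]);q=np.array(p["orientation"]).T@(np.array([.4705,.126,.075])-p["eye"]);u,v=(K@q/q[2])[:2];print(u,v)
m=np.zeros_like(g);cv2.circle(m,(int(u),int(v)),34,255,-1)
y,x=np.nonzero((g>150)&(m>0)&(np.arange(400)[:,None]<236))
W=np.array([onz(p,[(a+.5)/640,(b+.5)/400],.075)[:2] for a,b in zip(x,y)]);print(len(W),W.min(0),W.max(0))
c=W.mean(0);e=np.linalg.svd(W-c)[2][0];print("line dir deg",np.degrees(np.arctan2(e[1],e[0]))%180,"from centre",np.degrees(np.arctan2(*(c-[.4705,.126])[::-1])),c)
E
```

```text
[0.4485 0.1253 0.0572] [-14.4938  14.6522   9.655 ] [ 4.216  4.314 -0.021] 19.0667
320.3418531241435 223.35045700547212
48 [0.4715 0.1317] [0.4765 0.1425]
line dir deg 68.32329668367927 from centre 72.28304061305309 [0.4744 0.1381]
```

```bash
python3 - <<'E'
from h import *
np.set_printoptions(precision=4,suppress=True)
for c in("top","side"):
    p=imaging.capture(c)
    for n,z in(("saucepan",.074),("dial_small_top",.075),("egg_timer",0),("mug_c",0),("salt",0)):
        for o in models.place_of(p,n)[:1]: print(c,n,o["confidence"],onz(p,o["at"],z))
s=r.sense();print(s["tcp_pos"],s["wrist_force"],s["time_s"])
print(r.finish_job())
E
```

```text
top saucepan 0.73 [0.6011 0.1903 0.074 ]
top dial_small_top 0.67 [ 0.463  -0.1081  0.075 ]
top egg_timer 0.67 [0.5123 0.3686 0.    ]
top mug_c 0.5 [0.6256 0.4189 0.    ]
top salt 0.72 [ 0.4805 -0.2608  0.    ]
side saucepan 0.98 [0.6002 0.2011 0.074 ]
side dial_small_top 0.74 [ 0.5242 -0.021   0.075 ]
side mug_c 0.51 [0.6271 0.4146 0.    ]
side salt 0.86 [ 0.4925 -0.2777  0.    ]
[0.4485 0.1253 0.0572] [-14.3151  14.452    9.7368] 19.7167
the job is handed in; nothing more can be done
None
```

I slid the pan to the large burner, within about 2 mm of centre by the wrist camera, and let go of it. I then turned the large dial to its ignition stop (about 68°) and handed the job in at 19.7 s with the arm still pushing it there. The other dial and the things beside the hob were not touched, and the judge's result was not shown to me.

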